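# Fit the shelf plate into the bench bath

## Task

Put the perforated shelf plate into the empty bench bath: it is longer than the bath's mouth, so tilt it, pass one end in under the rim, let the other end down inside, and feel for the seat between the two stop steps of the hidden ledges until the plate lies flat and fully down on both. Never push the plate against the bath with more than about 30 N, do not disturb the dish stack, the small beaker and the brown bottle, and let go of the plate.

Things in the scene. Friction and masses are not known exactly. Their poses are not given: they have to be found in the camera images.
- bath: Fixed shallow white bench bath with steel rims, open on top: 298 mm long (its x), 152 wide (y), 82 high (z up). A grey control housing with a knob, at most 82 mm high, stands 45 mm out from its +x end. Origin: centre of the underside, on the bench. Inside it is 264 mm long (end walls at x = +-132 mm) and 132 mm wide (y = +-66 mm).
- mouth (a point): Middle of the bath's mouth, level with the rim tops, 82 mm above the bath's underside. The end rims leave a mouth only 186 mm long (bath x) and 132 mm wide (y). Axes as the bath.
- rim_far (a point): Middle of the inner edge of the rim at the bath's +x end, at the rim's underside (bath x = 93, z = 78 mm). The rim is flat, 4 mm thick; behind its edge it hides a pocket 39 mm deep to the end wall. Axes as the bath.
- rim_near (a point): The same at the bath's -x end (bath x = -93, z = 78 mm): inner edge of the rim at its underside; same thickness and pocket. Axes as the bath.
- ledge_level (a point): Point over the bath's middle at the height of the ledge floors, 50 mm above the bath's underside. One ledge at each end, from |x| about 70 mm outward; its outer part is a stop step 6 mm higher (top at 56 mm), under the rim. The steps' upright inner faces are 218 mm apart: the plate's seat. The ledges shift together along x: seat centre at x = -8 to +8 mm, not measured. Rubber mounts give 1 mm per 8 N.
- plate: Loose aluminium shelf plate, 214 mm long (its x) x 116 mm wide (its y) x 5 mm thick, about 0.3 kg (0.2 to 0.4), with dark perforations and an upright lifting tab in the middle. Origin: centre of the underside; z up, tab side up. Either end may go in first.
- tab (a point): Grip point on the plate's upright lifting tab, 45 mm above the plate's underside (40 mm above its upper face). The tab is 12 mm thick (along the plate's x, pinch it that way), 44 mm wide (along y); its top is 60 mm above the plate's underside. Axes as the plate.
- end_a (a point): Middle of the plate's +x end edge, half-way up the 5 mm thickness, 107 mm from the plate's centre. Axes as the plate.
- end_b (a point): Middle of the plate's -x end edge, half-way up the thickness, 107 mm from the plate's centre. Axes as the plate.
- petri: Bystander: stack of small culture dishes, 60 mm across, 74 mm high; origin at the centre of its underside.
- beaker: Bystander: small plastic beaker, 55 mm across, 71 mm high; origin at the centre of its underside.
- reagent: Bystander: brown bottle with a black cap, 64 mm across, 135 mm high; origin at the centre of its underside.

How it is judged:
By the outcome, as a careful person would: the job done as asked, in the order asked, and still so for the second after the job is handed in, with the robot touching nothing.
It also fails if it takes over 48 s, if anything falls off the work surface, if the arm or the gripper's body presses on something with over 40 N, if the wrist force passes 120 N, or if a joint passes its speed limit or range.

## Robot

A 6-joint arm with a two-finger parallel gripper is mounted at the origin on a cart in front of the work surface, level with it; the furniture and walls round the work are solid. World frame = base frame: x ahead of the robot, y to its left, z up, the work surface at z = 0. Lengths are in m, angles in rad, forces in N, time in s.
With the tool pointing down it reaches from about 0.275 to 0.775 m from the base axis. Payload 14.6 kg.
Tool frame: the origin (TCP) lies on the front face of the gripper's body, between the roots of the fingers; the fingertips stand 73 mm ahead of it and the grasp point (between the pads) lies 54 mm ahead of it; z points along the fingers, y is the line along which they close (so a half turn about z gives the same grasp; the last joint's range is limited). The gripper opens to 85 mm and grips with 20 to 120 N. Pads are 22 mm wide; open, the fingers measure 114 mm over their backs; the gripper's body (76 mm by 85 mm) begins 54 mm behind the grasp point. The pads swing forward as they close: fully open they stand 13 mm farther back than shut.
Start: joints at [0.979, 0.263, -0.048, 1.259, 0, 1.415], TCP at [0.222, 0.476, 0.304] pointing down, gripper open.
Joint ranges: [-2.65, 2.65], [-0.89, 1.7], [-1.18, 1.37], [-2.13, 2.11], [-1.35, 1.29], [-3.14, 3.14]. Speed limits (rad/s): [1.89, 1.89, 2.57, 2.79, 3.14, 3.14].

## Interface

Orientations are given as a rotation vector (axis times angle).
In Python, from bench import r gives the robot as it stands. The module is installed in compiled form; this text tells all that it offers.
- The arm moves only by the tool jog_arm, never from a script. Its argument "steps" is text: rows parted by semicolons, each of 7 numbers parted by spaces: the turn, a rotation vector about the tool's x, y, z in degrees, then the shift along the tool's x, y, z in m, then the finger opening in m, from 0 to 0.0854. In form: rx ry rz dx dy dz hand; .... A call has 1 to 5 rows; each row is the pose to reach, as a shift and turn from the pose commanded when the call began, along the tool's axes at that moment; what a row does not reach only later rows make up. A row lasts 1/8 s, in which the tool goes at most 62.5 mm and 10.7 degrees, less where a joint would pass 70% of its speed; a pose out of reach is approached as far as the arm can. A call with a gripper value outside its range is refused whole. The fingers move at their own pace and stop on an object; "force" is the grip in N (left out, the last holds). Time passes only in rows, so rows that repeat a pose let the fingers close. It gives the time, the measured TCP pose, the force, the opening and the grip force at its end, in the units of the state.
- r.observe(): the state, without advancing time (a new reading comes with each control period).
- r.camera(name): name is "scene" or "top" or "wrist"; returns (picture, depth): 400x640x3 uint8, red, green, blue; 400x640 float32, m along the optical axis (not along the pixel's ray), 0 where there is no reading.
- r.calibration(name): a dict with "fov_y" (degrees; the focal length in pixels is half the picture's height over the tangent of half this angle, whatever the lens; pixels are square), "cx", "cy" (the principal point, pixels), "camera_from_world" (4x4, takes a point from world to camera coordinates); the wrist camera has in their place "tool_from_camera" (4x4, takes a point from camera to tool coordinates, whose origin is the TCP and whose axes are the flange's). Camera axes: x right, y down, z forward; pixel columns grow to the right and rows downward; lengths in m; the calibration is good to about 2 mm. The wrist camera is an equidistant fisheye: a pixel r from the principal point sees the ray r / f radians off the axis. A picture is of the moment at which its call begins: read the wrist's pose just before it. calibration takes no time and is no camera call.
- r.job_done(): hands the job in; it is judged then, once.
The state is a dict: "clock": time; "qpos": joint angles; "qd": joint speeds; "tau": joint torques, N m; "ee_pos": TCP position; "eef_rot": TCP orientation; "ft_force": force on the tool from outside, world axes, zero at the start; "moment": the same for the moment, N m; "grip_width": finger opening in m; "grasp_force": force on a finger pad.
Only numpy, scipy, OpenCV 4.12 (cv2) and the standard library are available. Lean on these libraries where they do the work, as an engineer would, in place of code of your own. Each camera call takes 0.05 s, during which the arm holds its last target. There are 200 camera calls.

## Working session

There is one attempt and no reset: what is moved stays moved. The work goes in short steps, Python scripts to look and compute and a tool call to move; the robot and the scene stay as the last step left them, time stands still between calls to the robot, and variables do not carry over. Pictures are saved under pics/ and viewed, at most 10 in all, crops included, and the job is handed in when it is done.

Besides the shell and the picture viewer there is one more tool, called after "Request:" by a JSON object that holds its "name" and its "arguments", one argument or row to a line. jog_arm: Moves the arm, as the interface text tells. Its arguments: {"type":"object","properties":{"steps":{"type":"string"},"force":{"type":"number"}},"required":["steps"]}

```bash
mkdir -p pics; cat > h.py <<'E'
import numpy as np, cv2
from scipy.spatial.transform import Rotation as R
from bench import r
def cloud(name):
    img,d=r.camera(name); c=r.calibration(name)
    f=200/np.tan(np.radians(c['fov_y'])/2)
    v,u=np.mgrid[0:400,0:640]
    P=np.stack([(u-c['cx'])/f*d,(v-c['cy'])/f*d,d],-1)
    T=np.linalg.inv(c['camera_from_world'])
    return img,d,P@T[:3,:3].T+T[:3,3]
E
python3 - <<'E'
from h import *
for n in ('scene','top'):
    img,d,W=cloud(n); cv2.imwrite(f'pics/{n}0.png',img[...,::-1]); np.savez(f'{n}0.npz',img=img,d=d,W=W)
    print(r.calibration(n))
o=r.observe(); print(o)
E
```

```text
{'fov_y': 42.554822695099794, 'cx': 312.85589169511576, 'cy': 193.30529531466527, 'camera_from_world': array([[ 0.65403939, -0.75635236, -0.01279035, -0.27836374],
       [-0.51332365, -0.43133927, -0.74191998,  0.37631698],
       [ 0.55563595,  0.49181048, -0.67036643,  1.16142472],
       [ 0.        ,  0.        ,  0.        ,  1.        ]])}
{'fov_y': 55.6316595248805, 'cx': 324.8543576683524, 'cy': 198.2818729068743, 'camera_from_world': array([[-0.01340819, -0.99978501, -0.01581635,  0.10450043],
       [-0.9955532 ,  0.01482311, -0.09302743,  0.52479971],
       [ 0.09324187,  0.01449869, -0.99553792,  1.11294592],
       [ 0.        ,  0.        ,  0.        ,  1.        ]])}
{'clock': 0.1, 'qpos': array([ 9.78736038e-01,  2.63460389e-01, -4.88663872e-02,  1.25938499e+00,
        6.48688080e-06,  1.41552665e+00]), 'qd': array([-0.00116187, -0.00156978,  0.00076963,  0.00033908, -0.00072414,
       -0.00052822]), 'tau': array([ 2.68985903e-03, -6.38577032e+01,  3.85064435e+01,  1.00360980e-02,
       -1.34154229e-04, -4.36243408e-05]), 'ee_pos': array([0.22198384, 0.47556951, 0.30348337]), 'eef_rot': array([-6.80594142e-01, -3.06663607e+00,  1.33487719e-03]), 'ft_force': array([ 1.45575176, -0.40047623,  0.48018311]), 'moment': array([-0.00182473,  0.02526278, -0.02093053]), 'grasp_force': 0.0, 'grip_width': 0.08546636787311801}
```

View pics/top0.png

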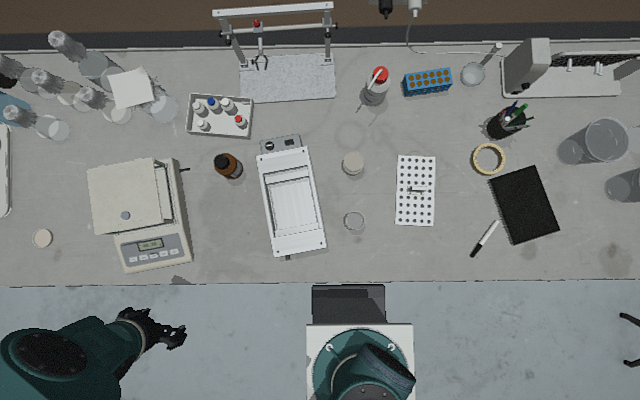

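View pics/scene0.png

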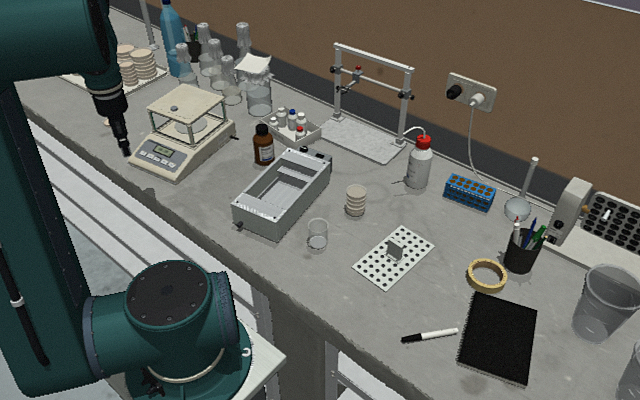

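The top view shows the bath around (291,203) with its housing end away from the robot at (280,143), the plate at (416,190) with its tab, and the petri stack (353,162), beaker (354,221) and bottle (228,166).

```bash
cat > m.py <<'E'
from h import *
c=r.calibration('top');f=200/np.tan(np.radians(c['fov_y'])/2);Ti=np.linalg.inv(c['camera_from_world'])
def ray(uv,z):
    p=Ti[:3,:3]@np.array([(uv[0]-c['cx'])/f,(uv[1]-c['cy'])/f,1]);o=Ti[:3,3];return (o+p*(z-o[2])/p[2])[:2]
E
python3 - <<'E'
from m import *
D=np.load('top0.npz');img,d,W=D['img'],D['d'],D['W']
g=img.min(-1)
def rect(mask,z,n):
    k=cv2.morphologyEx(mask.astype(np.uint8),cv2.MORPH_CLOSE,np.ones((7,7)))
    cs=cv2.findContours(k,0,cv2.CHAIN_APPROX_NONE)[0];q=max(cs,key=cv2.contourArea)
    P=np.array([ray(x[0],z) for x in q],np.float32)
    b=cv2.boxPoints(cv2.minAreaRect(P)); m=cv2.minAreaRect(P); print(n,m,b.round(4).tolist())
m=np.zeros((400,640),bool);m[145:235,385:450]=1
print('lum',g[190,405:425],W[200,400],W[190,415])
rect(m&(g>200),.005,'plate')
m=np.zeros((400,640),bool);m[130:270,245:340]=1
rect(m&(g>200),.082,'bathbright')
Z=W[...,2]
rect(m&(Z>.07)&(Z<.095),.082,'bath height')
print(Z[145:260:5,291].round(3)); print(Z[200,250:335:3].round(3))
# tab
mt=np.zeros((400,640),bool);mt[170:210,400:435]=1
t=W[mt&(Z>.045)&(Z<.08)];print('tab',len(t),t.mean(0),t.min(0),t.max(0))
for n,(u,v) in dict(petri=(353,162),beaker=(354,221),reagent=(228,166)).items():
    s=W[v-22:v+22,u-22:u+22].reshape(-1,3);s=s[s[:,2]>.03];print(n,len(s),s.min(0),s.max(0))
E
python3 - <<'E'
import cv2
a=cv2.imread('pics/top0.png')[125:265,240:450]
cv2.imwrite('pics/c.png',cv2.resize(a,None,fx=3.8,fy=3.8,interpolation=cv2.INTER_CUBIC))
E
```

```text
lum [206 169 114  94  71  62  60  51  44  43  45  44  56  64  71  74  89 108
 111 123] [ 0.51953522 -0.13158271  0.00416996] [ 0.544249   -0.16771204  0.05101427]
plate ((0.5500591993331909, -0.17887593805789948), (0.11039663106203079, 0.20886078476905823), 86.0794906616211) [[0.44209998846054077, -0.22679999470710754], [0.6504999995231628, -0.2410999983549118], [0.6579999923706055, -0.13089999556541443], [0.4496000111103058, -0.11670000106096268]]
bathbright ((0.49372735619544983, 0.19005703926086426), (0.24945206940174103, 0.14647990465164185), 10.257207870483398) [[0.3580000102519989, 0.23989999294281006], [0.3840000033378601, 0.0957999974489212], [0.6294999718666077, 0.14020000398159027], [0.6033999919891357, 0.2842999994754791]]
bath height ((0.5353546738624573, 0.19937764108181), (0.33748310804367065, 0.1522119790315628), 10.278084754943848) [[0.35569998621940613, 0.24420000612735748], [0.3828999996185303, 0.09440000355243683], [0.7149999737739563, 0.15459999442100525], [0.6877999901771545, 0.3043999969959259]]
[ 0.069  0.08   0.081  0.081  0.081  0.05   0.051  0.014  0.012  0.01
  0.011  0.014  0.01   0.012  0.014  0.011  0.01   0.05   0.084  0.084
  0.083  0.083 -0.002]
[ 3.000e-03  0.000e+00 -2.000e-03 -4.000e-03 -1.000e-03  8.400e-02
  5.000e-02  2.700e-02  9.000e-03  1.000e-02  1.100e-02  9.000e-03
  1.100e-02  1.158e+00  1.000e-02  1.200e-02  9.000e-03  1.300e-02
  6.000e-03  1.000e-02  1.100e-02  2.800e-02  8.000e-02  1.000e-03
 -1.000e-03  2.000e-03  3.000e-03 -5.000e-03 -1.000e-03]
tab 72 [ 0.54845329 -0.17535102  0.05865622] [ 0.54275312 -0.19876456  0.04545397] [ 0.55517686 -0.15509934  0.06481339]
petri 366 [ 0.42009402 -0.01609088  0.03000573] [0.65859095 0.08056254 1.15845344]
beaker 92 [ 0.42009402 -0.01531333  0.0301415 ] [0.48423725 0.08056254 1.15845344]
reagent 528 [0.42009402 0.08056254 0.03048043] [0.65494205 0.41239053 1.15845344]
```

View pics/c.png

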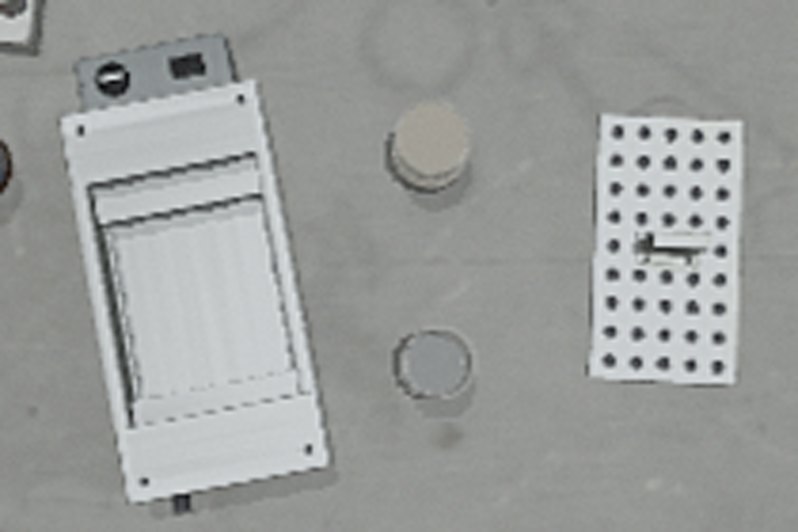

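The crop shows the bath with its housing end up, a plate-free inside, and the plate at right with the tab across its width (crop 672,245).

```bash
cat >> m.py <<'E'
BY=np.radians(10.3)
def rel(p,Rt):
    """rotvec deg + shift in present tool axes to reach TCP pose"""
    o=r.observe();R0=R.from_rotvec(o['eef_rot']);
    print('rel',(R0.inv()*Rt).as_rotvec(degrees=True).round(2),R0.inv().apply(np.array(p)-o['ee_pos']).round(4))
def tool(yaw,tilt=0):
    """tool down, tool y along +-(plate x at yaw); tilt>0 lowers plate +x end"""
    X=np.array([np.cos(yaw),np.sin(yaw),0]);Y=np.array([-np.sin(yaw),np.cos(yaw),0])
    n=np.array([0,0,1.]);q=R.from_rotvec(Y*tilt);X=q.apply(X);n=q.apply(n)
    c=[]
    for s in(1,-1):
        y=s*X;z=-n;c.append(R.from_matrix(np.stack([np.cross(y,z),y,z],1)))
    R0=R.from_rotvec(r.observe()['eef_rot']);return min(c,key=lambda q:(R0.inv()*q).magnitude()),n
E
python3 - <<'E'
from m import *
cr=lambda u,v:(u/3.8+240-.4,v/3.8+125-.4)
b=[ray(cr(*p),.082) for p in((62,118),(258,82),(130,502),(328,465))];b=np.array(b);print(b.round(4).tolist(),b.mean(0))
d=(b[0]+b[1]-b[2]-b[3])/2;print(np.linalg.norm(d),np.degrees(np.arctan2(d[1],d[0])),np.linalg.norm(b[0]-b[1]))
p=np.array([ray(cr(*q),.005) for q in((601,114),(742,121),(590,378),(733,384))]);print(p.round(4).tolist(),p.mean(0))
for n,uv,z in(('petri',(353,158),.074),('beaker',(354.5,220.5),.071),('bottle cap',(224,162),.135)):print(n,ray(uv,z))
o=r.observe();print(R.from_rotvec(o['eef_rot']).as_matrix().round(3))
Rt,n=tool(np.radians(-3.9))
rel([.549,-.177,.2],Rt);rel([.549,-.177,.098],Rt)
E
```

```text
[[0.6477, 0.2939], [0.673, 0.1444], [0.3577, 0.2423], [0.3831, 0.0951]] [0.51535301 0.19392204]
0.2942719030488137 9.87281171545058 0.15161109504345413
[[0.6599, -0.129], [0.6523, -0.2425], [0.4465, -0.1136], [0.4402, -0.2269]] [ 0.54972326 -0.17800061]
petri [0.63772174 0.01318963]
beaker [0.4568152  0.01240062]
bottle cap [0.62020996 0.37129013]
[[-0.906  0.423 -0.001]
 [ 0.423  0.906 -0.001]
 [ 0.    -0.001 -1.   ]]
rel [-5.000e-02  2.000e-02  6.887e+01] [-0.5724 -0.4529  0.1038]
rel [-5.000e-02  2.000e-02  6.887e+01] [-0.5724 -0.4528  0.2058]
```

Request:
{"name": "jog_arm", "arguments": {
  "steps": "0 0 10 -0.045 -0.036 0.0 0.085;0 0 20 -0.09 -0.072 0.0 0.085;0 0 30 -0.14 -0.11 0.0 0.085;0 0 40 -0.19 -0.15 0.0 0.085;0 0 50 -0.24 -0.19 0.0 0.085"
}}

```text
clock: 0.72
ee_pos: [0.3581, 0.2032, 0.3038]
eef_rot: [1.92, 2.487, 0.0]
ft_force: [1.2, 1.8, -0.2]
grip_width: 0.0853
grasp_force: 0.0
```

```bash
python3 -c "
from m import *
Rt,n=tool(np.radians(-3.9));rel([.549,-.177,.2],Rt)"
```

```text
rel [ 1.000e-02 -0.000e+00  1.856e+01] [-0.4161  0.0885  0.1038]
```

Request:
{"name": "jog_arm", "arguments": {
  "steps": "0 0 5 -0.06 0.012 0.01 0.085;0 0 10 -0.12 0.025 0.02 0.085;0 0 15 -0.18 0.038 0.04 0.085;0 0 18.6 -0.24 0.051 0.06 0.085;0 0 18.6 -0.30 0.064 0.08 0.085"
}}

```text
clock: 1.35
ee_pos: [0.4948, -0.065, 0.2251]
eef_rot: [-2.292, -2.148, -0.0]
ft_force: [1.0, 0.7, -0.1]
grip_width: 0.0851
grasp_force: 0.0
```

```bash
python3 -c "
from m import *
Rt,n=tool(np.radians(-3.9));rel([.549,-.177,.2],Rt)"
```

```text
rel [ 0.   -0.01  0.2 ] [-0.1082  0.0613  0.0251]
```

Request:
{"name": "jog_arm", "arguments": {
  "steps": "0 0 0.2 -0.05 0.03 0.012 0.085;0 0 0.2 -0.09 0.05 0.02 0.085;0 0 0.2 -0.108 0.061 0.025 0.085;0 0 0.2 -0.108 0.061 0.025 0.085"
}}

```text
clock: 1.85
ee_pos: [0.5484, -0.175, 0.2001]
eef_rot: [-2.295, -2.144, 0.001]
ft_force: [0.1, -0.1, -0.5]
grip_width: 0.0852
grasp_force: 0.0
```

```bash
cat >> m.py <<'E'
def wray(uv,z,o):
    k=r.calibration('wrist');fw=200/np.tan(np.radians(k['fov_y'])/2);T=np.array(k['tool_from_camera'])
    a=np.array([uv[0]-k['cx'],uv[1]-k['cy']]);q=np.hypot(*a);t=q/fw
    v=np.array([*(a/max(q,1e-9)*np.sin(t)),np.cos(t)])
    R0=R.from_rotvec(o['eef_rot']);v=R0.apply(T[:3,:3]@v);c0=o['ee_pos']+R0.apply(T[:3,3])
    return (c0+v*(z-c0[2])/v[2])[:2]
E
python3 -c "
from m import *
o=r.observe();im,d=r.camera('wrist');cv2.imwrite('pics/w1.png',im[...,::-1]);np.save('w1.npy',np.r_[o['ee_pos'],o['eef_rot']]);print(o['ee_pos'],o['eef_rot'],r.calibration('wrist'))"
```

```text
[ 0.5484145  -0.17498664  0.20013376] [-2.29462255e+00 -2.14405280e+00  5.05833938e-04] {'fov_y': 65.70646984690485, 'cx': 315.5493653696333, 'cy': 198.01346085982402, 'tool_from_camera': array([[-5.75440344e-04, -9.48633272e-01, -3.16377280e-01,
         8.21888523e-02],
       [ 9.99999444e-01, -2.66143160e-04, -1.02083110e-03,
        -5.25094213e-05],
       [ 8.84192699e-04, -3.16377691e-01,  9.48632898e-01,
        -6.99800179e-02],
       [ 0.00000000e+00,  0.00000000e+00,  0.00000000e+00,
         1.00000000e+00]])}
```

View pics/w1.png

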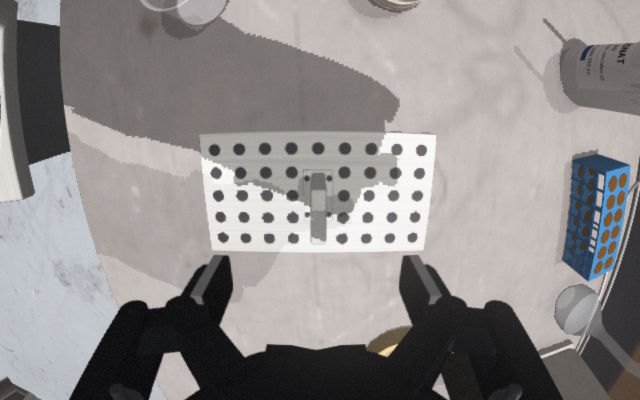

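The wrist view shows the plate with corners (200,134), (436,134), (213,250), (423,251) and the tab at (318,210), centred between the fingers.

```bash
python3 -c "
from m import *
s=np.load('w1.npy');o=dict(ee_pos=s[:3],eef_rot=s[3:])
p=np.array([wray(q,.005,o) for q in((200,134),(436,134),(213,250),(423,251))]);print(p.round(4).tolist(),p.mean(0))
d=(p[1]+p[3]-p[0]-p[2])/2;e=(p[0]+p[1]-p[2]-p[3])/2;print(np.linalg.norm(d),np.linalg.norm(e),np.degrees(np.arctan2(d[1],d[0])),np.degrees(np.arctan2(e[1],e[0])))
pm=p.mean(0)
Rt,n=tool(np.radians(-3.9));rel([*pm,.098],Rt)"
```

```text
[[0.4482, -0.1137], [0.6596, -0.1279], [0.4408, -0.2291], [0.6519, -0.2447]] [ 0.55012288 -0.17883199]
0.21175495365710087 0.11631466293418238 -4.035336576862309 86.2560656654026
rel [-0.05 -0.03  0.07] [-0.0047  0.0024  0.1026]
```

Request:
{"name": "jog_arm", "arguments": {
  "steps": "0 0 0 -0.003 0.0015 0.04 0.06;0 0 0 -0.0045 0.002 0.08 0.06;0 0 0 -0.0045 0.002 0.101 0.06;0 0 0 -0.0045 0.002 0.102 0.06;0 0 0 -0.0045 0.002 0.102 0.0",
  "force": 70
}}

```text
clock: 2.52
ee_pos: [0.5504, -0.1786, 0.1001]
eef_rot: [2.293, 2.146, 0.001]
ft_force: [-0.2, -0.9, 0.3]
grip_width: 0.0429
grasp_force: 0.0
```

Request:
{"name": "jog_arm", "arguments": {
  "steps": "0 0 0 0 0 0 0;0 0 0 0 0 0 0;0 0 0 0 0 0 0;0 0 0 0 0 0 0"
}}

```text
clock: 3.02
ee_pos: [0.5504, -0.1793, 0.0999]
eef_rot: [2.293, 2.145, 0.001]
ft_force: [-1.6, 1.8, 8.3]
grip_width: 0.0111
grasp_force: 69.3
```

Request:
{"name": "jog_arm", "arguments": {
  "steps": "0 0 0 0 0 -0.03 0;0 0 0 0 0 -0.09 0;0 0 0 0 0 -0.14 0;0 0 0 0 0 -0.17 0;0 0 0 0 0 -0.17 0"
}}

```text
clock: 3.65
ee_pos: [0.5506, -0.1795, 0.2708]
eef_rot: [2.292, 2.144, 0.002]
ft_force: [-0.1, -0.4, -3.3]
grip_width: 0.0106
grasp_force: 69.0
```

```bash
cat >> m.py <<'E'
BC=np.array([.5156,.195]);BY=np.radians(10.2);H=.0999
ex=np.array([np.cos(BY),np.sin(BY),0]);ey=np.array([-np.sin(BY),np.cos(BY),0])
def go(x0,z0,deg,yoff=0,H=H):
    """low (+x) underside corner at bath x0,z0 (mm); tilt deg"""
    t=np.radians(deg);Rt,n=tool(BY,t)
    c=(x0/1e3-.107*np.cos(t));z=z0/1e3+.107*np.sin(t)
    p=np.array([*BC,0])+ex*c+ey*yoff+np.array([0,0,z])+n*H
    rel(p,Rt)
def where(H=H):
    o=r.observe();Q=R.from_rotvec(o['eef_rot']);n=-Q.apply([0,0,1]);X=Q.apply([0,1,0]);X=X*np.sign(X@ex)
    c=o['ee_pos']-n*H
    b=lambda p:[round(float(v)*1e3,1) for v in((p-np.array([*BC,0]))@ex,(p-np.array([*BC,0]))@ey,p[2])]
    print('t',o['clock'],'A',b(c+.107*X),'B',b(c-.107*X),'tilt',round(float(np.degrees(np.arcsin(-X[2]))),2),'yaw err',round(float(np.degrees(np.arcsin(X@ey))),2),'F bath',(o['ft_force']@np.stack([ex,ey,[0,0,1]],1)).round(1),'M',np.round(o['moment'],2),'grip',o['grip_width'])
E
python3 -c "
from m import *
where();o=r.observe();print(o['ft_force'])
go(85,110,0);go(85,110,16)"
```

```text
t 3.65 A [72.3, -401.0, 171.3] B [-135.4, -349.1, 170.5] tilt -0.2 yaw err -14.03 F bath [-0.2 -0.3 -3.3] M [-0.01  0.    0.05] grip 0.010625295493922533
[-0.1289473  -0.36213544 -3.28799522]
rel [  0.19   0.11 -14.03] [ 0.3661 -0.0815  0.0601]
rel [ 16.11  -1.85 -13.96] [ 0.3738 -0.0507  0.0346]
```

Request:
{"name": "jog_arm", "arguments": {
  "steps": "0 0 -3 0.05 -0.01 0 0;0 0 -6 0.11 -0.022 0 0;0 0 -9 0.17 -0.036 0 0;0 0 -11 0.23 -0.05 0 0;0 0 -14 0.29 -0.064 0 0"
}}

```text
clock: 4.28
ee_pos: [0.5044, 0.1161, 0.2673]
eef_rot: [-2.013, -2.41, 0.002]
ft_force: [1.8, -0.1, -3.4]
grip_width: 0.0113
grasp_force: 68.9
```

```bash
python3 -c "
from m import *
where();go(85,120,16)"
```

```text
t 4.275 A [81.8, -75.5, 167.2] B [-132.2, -75.7, 167.6] tilt 0.11 yaw err 0.04 F bath [ 1.8 -0.4 -3.4] M [ 0.06 -0.07 -0.03] grip 0.011317457582966439
rel [ 1.589e+01 -1.000e-02  4.000e-02] [0.0756 0.0347 0.0218]
```

Request:
{"name": "jog_arm", "arguments": {
  "steps": "2 0 0 0.03 0.005 0.0 0;6 0 0 0.055 0.014 0.008 0;12 0 0 0.07 0.026 0.016 0;16 0 0 0.0755 0.035 0.022 0;16 0 0 0.0755 0.035 0.022 0"
}}

```text
clock: 4.9
ee_pos: [0.527, 0.1952, 0.244]
eef_rot: [-1.888, -2.258, 0.322]
ft_force: [-0.4, 1.5, -3.4]
grip_width: 0.0112
grasp_force: 69.1
```

```bash
python3 -c "
from m import *
where()
for n in('top','scene'):
  im,d,W=cloud(n);cv2.imwrite(f'pics/{n}1.png',im[...,::-1])
a=cv2.resize(cv2.imread('pics/top1.png')[100:280,210:400],None,fx=2.1,fy=2.1);b=cv2.resize(cv2.imread('pics/scene1.png')[90:270,180:370],None,fx=2.1,fy=2.1)
cv2.imwrite('pics/d.png',np.hstack([a,b]))
go(85,60,16);go(105,60,16);go(127,60,12);go(127,58,3)"
```

```text
t 4.9 A [86.1, -1.9, 118.2] B [-119.4, -1.9, 178.0] tilt 16.22 yaw err -0.0 F bath [-0.1  1.5 -3.4] M [ 0.02 -0.41 -0.04] grip 0.011222997184673145
rel [-0.   -0.   -0.03] [0.0023 0.0158 0.0583]
rel [-0.   -0.   -0.03] [0.0023 0.035  0.0528]
rel [-4.   -0.   -0.03] [0.0023 0.0495 0.0545]
rel [-13.     0.    -0.03] [0.0023 0.037  0.0753]
```

View pics/d.png

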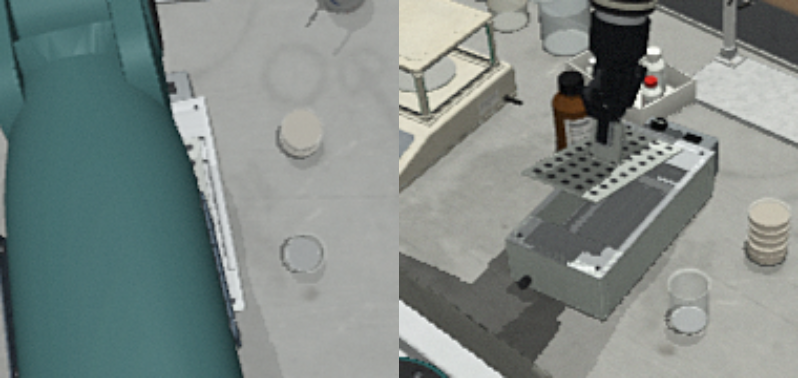

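The scene view shows the plate hanging tilted over the bath, low end toward the housing end; the bystanders are untouched.

Request:
{"name": "jog_arm", "arguments": {
  "steps": "0 0 0 0.001 0.004 0.015 0;0 0 0 0.002 0.008 0.03 0;0 0 0 0.002 0.012 0.045 0;0 0 0 0.002 0.016 0.058 0;0 0 0 0.002 0.016 0.058 0"
}}

```text
clock: 5.62
ee_pos: [0.5253, 0.1966, 0.1857]
eef_rot: [-1.889, -2.258, 0.319]
ft_force: [-0.1, -0.3, -3.2]
grip_width: 0.0108
grasp_force: 68.9
```

```bash
python3 -c "
from m import *
where()
go(105,60,16);go(115,60,14);go(127,60,12)"
```

```text
t 5.625 A [85.0, -0.2, 60.1] B [-120.6, -0.1, 119.4] tilt 16.09 yaw err -0.03 F bath [-0.2 -0.3 -3.2] M [ 0.08 -0.43  0.05] grip 0.01080543678399212
rel [-0.09 -0.   -0.03] [ 0.0002  0.0191 -0.0053]
rel [-2.09 -0.   -0.03] [ 0.0002  0.0253 -0.0043]
rel [-4.09 -0.   -0.03] [ 0.0002  0.0335 -0.0037]
```

Request:
{"name": "jog_arm", "arguments": {
  "steps": "0 0 0 0 0.01 -0.0028 0;0 0 0 0 0.019 -0.0053 0;-1 0 0 0 0.022 -0.0047 0;-2.1 0 0 0 0.0253 -0.0043 0;-2.1 0 0 0 0.0253 -0.0043 0"
}}

```text
clock: 6.25
ee_pos: [0.5506, 0.2012, 0.184]
eef_rot: [-1.908, -2.281, 0.277]
ft_force: [-0.5, -0.4, -2.7]
grip_width: 0.0113
grasp_force: 69.1
```

```bash
python3 -c "
from m import *
where()
go(121,60,13);go(126,60,12);go(126,59.5,7);go(126,59,3.5)"
```

```text
t 6.25 A [115.5, -0.1, 61.4] B [-92.2, -0.0, 112.6] tilt 13.86 yaw err -0.02 F bath [-0.6 -0.3 -2.7] M [ 0.09 -0.36  0.01] grip 0.011273233941859742
rel [-0.86 -0.01 -0.02] [0.0001 0.0041 0.0016]
rel [-1.86 -0.01 -0.02] [0.0001 0.0073 0.0023]
rel [-6.86 -0.   -0.02] [ 0.0001 -0.0006  0.0128]
rel [-10.36  -0.    -0.02] [ 0.0001 -0.0055  0.0207]
```

Request:
{"name": "jog_arm", "arguments": {
  "steps": "-0.9 0 0 0 0.0041 0.0016 0;-1.9 0 0 0 0.0073 0.0023 0;-4.4 0 0 0 0.0033 0.0075 0;-6.9 0 0 0 -0.0006 0.0128 0;-6.9 0 0 0 -0.0006 0.0128 0"
}}

```text
clock: 6.88
ee_pos: [0.5465, 0.2005, 0.1718]
eef_rot: [-1.963, -2.347, 0.143]
ft_force: [-0.8, 0.1, -2.5]
grip_width: 0.0107
grasp_force: 69.1
```

```bash
python3 -c "
from m import *
where()
go(126,60,5);go(126,60,3.5);go(126,59,2)"
```

```text
t 6.875 A [125.5, -0.1, 59.6] B [-86.9, -0.0, 85.6] tilt 6.99 yaw err -0.02 F bath [-0.8  0.3 -2.5] M [ 0.04 -0.18 -0.03] grip 0.01074038036102074
rel [-1.99 -0.   -0.02] [ 0.0001 -0.0029  0.0033]
rel [-3.49 -0.   -0.02] [ 0.0001 -0.0054  0.0062]
rel [-4.99 -0.   -0.02] [ 0.0001 -0.0077  0.0102]
```

Request:
{"name": "jog_arm", "arguments": {
  "steps": "-1 0 0 0 -0.0015 0.0016 0;-2 0 0 0 -0.0029 0.0033 0;-3.5 0 0 0 -0.0054 0.0062 0;-3.5 0 0 0 -0.0054 0.0062 0"
}}

```text
clock: 7.38
ee_pos: [0.5409, 0.1994, 0.166]
eef_rot: [-1.99, -2.379, 0.073]
ft_force: [0.0, 0.1, -2.6]
grip_width: 0.0109
grasp_force: 69.0
```

```bash
python3 -c "
from m import *
where()
go(126,58,2);go(126,57,1);go(126,56,0.5)"
```

```text
t 7.375 A [126.3, -0.2, 59.7] B [-87.3, -0.1, 72.8] tilt 3.51 yaw err -0.02 F bath [ 0.1  0.1 -2.6] M [-0.01 -0.09 -0.01] grip 0.010865649660516404
rel [-1.51 -0.   -0.02] [ 0.0001 -0.0028  0.0046]
rel [-2.51 -0.   -0.02] [ 0.0001 -0.0044  0.0075]
rel [-3.01 -0.   -0.02] [ 0.0001 -0.0052  0.0095]
```

```bash
python3 -c "
from m import *
go(126,59,1);go(126,59,-1.5);go(118,59,-1.7);go(111,59,-1.7)"
```

```text
rel [-2.51 -0.   -0.02] [ 0.0001 -0.0046  0.0055]
rel [-5.01 -0.   -0.02] [ 0.0001 -0.0086  0.0105]
rel [-5.21 -0.   -0.02] [ 0.0001 -0.0169  0.0114]
rel [-5.21 -0.   -0.02] [ 0.0001 -0.0239  0.0118]
```

Request:
{"name": "jog_arm", "arguments": {
  "steps": "-2.5 0 0 0 -0.0046 0.0055 0;-5 0 0 0 -0.0086 0.0105 0;-5.2 0 0 0 -0.0169 0.0114 0;-5.2 0 0 0 -0.021 0.0117 0;-5.2 0 0 0 -0.021 0.0117 0"
}}

```text
clock: 8.0
ee_pos: [0.52, 0.1957, 0.1558]
eef_rot: [2.004, 2.395, 0.035]
ft_force: [-0.2, 0.1, -1.9]
grip_width: 0.0108
grasp_force: 69.0
```

```bash
python3 -c "
from m import *
where()
go(113,59,-1.8);go(112,59,-1.8)"
```

```text
t 8.0 A [114.3, -0.2, 59.1] B [-99.6, -0.1, 52.9] tilt -1.68 yaw err -0.03 F bath [-0.2  0.1 -1.9] M [-0.05  0.01 -0.01] grip 0.010842218348679164
rel [-0.12  0.   -0.03] [ 0.0001 -0.0015  0.0003]
rel [-0.12  0.   -0.03] [ 0.0001 -0.0025  0.0003]
```

Request:
{"name": "jog_arm", "arguments": {
  "steps": "0 0 0 0 -0.001 0 0;0 0 0 0 -0.002 0 0;0 0 0 0 -0.003 0 0;0 0 0 0 -0.003 0 0"
}}

```text
clock: 8.5
ee_pos: [0.5169, 0.1951, 0.1555]
eef_rot: [2.003, 2.395, 0.035]
ft_force: [-0.2, -0.7, -2.6]
grip_width: 0.0111
grasp_force: 69.0
```

Request:
{"name": "jog_arm", "arguments": {
  "steps": "0 0 0 0 -0.001 0 0;0 0 0 0 -0.002 0 0;0 0 0 0 -0.002 0 0"
}}

```text
clock: 8.88
ee_pos: [0.5149, 0.1948, 0.1555]
eef_rot: [2.003, 2.395, 0.035]
ft_force: [-0.7, -0.1, -3.5]
grip_width: 0.0113
grasp_force: 69.0
```

```bash
python3 -c "
from m import *
where()"
```

```text
t 8.875 A [109.2, -0.2, 58.8] B [-104.7, -0.1, 52.5] tilt -1.7 yaw err -0.03 F bath [-0.7  0.  -3.5] M [-0.07  0.08  0.05] grip 0.011287041754499802
```

Request:
{"name": "jog_arm", "arguments": {
  "steps": "0 0 0 0 -0.001 0 0;0 0 0 0 -0.002 0 0;0 0 0 0 -0.002 0 0"
}}

```text
clock: 9.25
ee_pos: [0.5129, 0.1944, 0.1554]
eef_rot: [2.003, 2.395, 0.036]
ft_force: [-0.5, 0.3, -3.4]
grip_width: 0.0109
grasp_force: 69.0
```

Request:
{"name": "jog_arm", "arguments": {
  "steps": "0 0 0 0 -0.001 0 0;0 0 0 0 -0.002 0 0;0 0 0 0 -0.002 0 0"
}}

```text
clock: 9.62
ee_pos: [0.511, 0.1941, 0.1554]
eef_rot: [2.003, 2.395, 0.036]
ft_force: [-1.0, 0.6, -2.5]
grip_width: 0.0109
grasp_force: 69.0
```

Request:
{"name": "jog_arm", "arguments": {
  "steps": "0 0 0 0 -0.001 0 0;0 0 0 0 -0.002 0 0;0 0 0 0 -0.002 0 0"
}}

```text
clock: 10.0
ee_pos: [0.509, 0.1937, 0.1553]
eef_rot: [2.003, 2.395, 0.035]
ft_force: [-0.1, -0.0, -3.8]
grip_width: 0.011
grasp_force: 69.0
```

Request:
{"name": "jog_arm", "arguments": {
  "steps": "0 0 0 0 -0.001 0 0;0 0 0 0 -0.002 0 0;0 0 0 0 -0.002 0 0"
}}

```text
clock: 10.38
ee_pos: [0.5075, 0.1935, 0.1555]
eef_rot: [2.003, 2.394, 0.037]
ft_force: [4.2, 1.5, -2.1]
grip_width: 0.0111
grasp_force: 69.1
```

```bash
python3 -c "
from m import *
where()"
```

```text
t 10.375 A [101.8, -0.1, 58.9] B [-112.1, -0.0, 52.3] tilt -1.77 yaw err -0.03 F bath [ 4.4  0.7 -2.1] M [ 0.25 -0.74  0.04] grip 0.01105857964340894
```

```bash
python3 -c "
from m import *
go(104.3,57,-1.7);go(104.3,54,-.8);go(104.3,51,0);go(104.3,50,0)"
```

```text
rel [ 0.07 -0.01 -0.03] [0.0001 0.0025 0.0019]
rel [ 0.97 -0.01 -0.03] [0.0001 0.004  0.0032]
rel [ 1.77 -0.01 -0.03] [0.0001 0.0054 0.0048]
rel [ 1.77 -0.01 -0.03] [0.0001 0.0053 0.0058]
```

Request:
{"name": "jog_arm", "arguments": {
  "steps": "0 0 0 0 0.0029 0.0004 0;0.1 0 0 0 0.0029 0.0015 0;1 0 0 0 0.0044 0.0032 0;1.8 0 0 0 0.0058 0.0048 0;1.8 0 0 0 0.0058 0.0048 0"
}}

```text
clock: 11.0
ee_pos: [0.5132, 0.1944, 0.1503]
eef_rot: [-2.015, -2.408, 0.003]
ft_force: [0.3, 0.4, -2.8]
grip_width: 0.0109
grasp_force: 69.1
```

```bash
python3 -c "
from m import *
where()"
```

```text
t 11.0 A [104.3, -0.2, 50.2] B [-109.7, -0.1, 50.7] tilt 0.14 yaw err -0.03 F bath [ 0.3  0.4 -2.8] M [-0.02 -0.03 -0.02] grip 0.010930172737755688
```

Request:
{"name": "jog_arm", "arguments": {
  "steps": "-0.1 0 0 0 0 0.0005 0;-0.1 0 0 0 0 0.001 0;-0.1 0 0 0 0 0.001 0"
}}

```text
clock: 11.38
ee_pos: [0.5129, 0.1944, 0.1497]
eef_rot: [2.016, 2.41, 0.0]
ft_force: [-1.6, 0.4, -2.2]
grip_width: 0.0111
grasp_force: 69.1
```

```bash
python3 -c "
from m import *
where()"
```

```text
t 11.375 A [104.2, -0.2, 49.8] B [-109.8, -0.1, 49.8] tilt -0.01 yaw err -0.03 F bath [-1.5  0.7 -2.2] M [-0.01 -0.04 -0.02] grip 0.01111255459308108
```

Barely touching yet; press a little further, watching force.

Request:
{"name": "jog_arm", "arguments": {
  "steps": "0 0 0 0 0 0.0005 0;0 0 0 0 0 0.001 0;0 0 0 0 0 0.001 0"
}}

```text
clock: 11.75
ee_pos: [0.5131, 0.1945, 0.1489]
eef_rot: [2.016, 2.409, 0.001]
ft_force: [-1.3, 0.4, 5.1]
grip_width: 0.0109
grasp_force: 70.2
```

```bash
python3 -c "
from m import *
where()"
```

```text
t 11.75 A [104.5, -0.1, 49.0] B [-109.5, -0.0, 48.9] tilt -0.03 yaw err -0.03 F bath [-1.2  0.6  5.1] M [-0.06  0.21  0.04] grip 0.010900908799751401
```

Request:
{"name": "jog_arm", "arguments": {
  "steps": "0 0 0 0 0 -0.0005 0;0 0 0 0 0 -0.0005 0.04;0 0 0 0 0 -0.0005 0.04;0 0 0 0 0 -0.0005 0.04;0 0 0 0 0 -0.0005 0.04",
  "force": 20
}}

```text
clock: 12.38
ee_pos: [0.5129, 0.1944, 0.1491]
eef_rot: [-2.016, -2.41, 0.0]
ft_force: [0.9, 0.1, 0.0]
grip_width: 0.0397
grasp_force: 0.0
```

Request:
{"name": "jog_arm", "arguments": {
  "steps": "0 0 0 0 0 -0.02 0.04;0 0 0 0 0 -0.06 0.04;0 0 0 0 0 -0.10 0.04;0 0 0 0 0 -0.14 0.04;0 0 0 0 0 -0.14 0.04"
}}

```text
clock: 13.0
ee_pos: [0.5138, 0.1946, 0.2917]
eef_rot: [2.014, 2.408, 0.006]
ft_force: [0.5, -0.3, -0.7]
grip_width: 0.0399
grasp_force: 0.0
```

```bash
python3 -c "
from m import *
o=r.observe();im,d=r.camera('wrist');cv2.imwrite('pics/w2.png',im[...,::-1]);np.save('w2.npy',np.r_[o['ee_pos'],o['eef_rot']]);np.save('d2.npy',d)
im,d,W=cloud('scene');cv2.imwrite('pics/s2.png',im[...,::-1]);where()"
```

```text
t 13.1 A [104.3, -0.1, 188.9] B [-109.7, -0.1, 188.9] tilt -0.01 yaw err -0.03 F bath [ 0.1  0.1 -0.4] M [ 0.03 -0.02  0.05] grip 0.04002239728517157
```

View pics/w2.png

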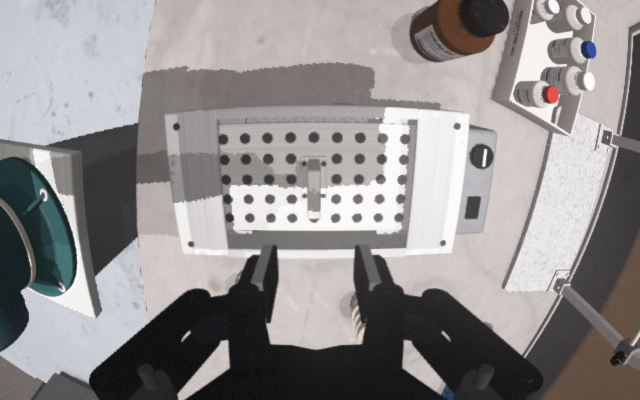

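The wrist view shows the plate inside the bath, both ends under the rims (ends at u≈222 and 410), tab at (314,188). I'll check the plate's level by depth.

```bash
python3 -c "
from m import *
s=np.load('w2.npy');d=np.load('d2.npy');k=r.calibration('wrist');fw=200/np.tan(np.radians(k['fov_y'])/2);T=np.array(k['tool_from_camera'])
v,u=np.mgrid[125:232,222:412];a=u-k['cx'];b=v-k['cy'];q=np.hypot(a,b)+1e-9;t=q/fw
D=d[v,u];s_=np.tan(t)/q;P=np.stack([a*s_*D,b*s_*D,D],-1).reshape(-1,3)
R0=R.from_rotvec(s[3:]);W=R0.apply(P@T[:3,:3].T+T[:3,3])+s[:3]
X=(W-np.array([*BC,0]))@ex;Y=(W-np.array([*BC,0]))@ey;Z=W[:,2];m=(Z>.045)&(Z<.075)&(D.ravel()>0)&(abs(Y)<.055)
for lo in range(-100,100,25):
  w=m&(X>lo/1e3)&(X<lo/1e3+.025);print(lo,w.sum(),np.median(Z[w]).round(4))
for lo in range(-55,55,22):
  w=m&(Y>lo/1e3)&(Y<lo/1e3+.022);print('y',lo,w.sum(),np.median(Z[w]).round(4))
"
```

```text
-100 2184 0.0545
-75 2376 0.0545
-50 2448 0.0545
-25 1940 0.0547
0 2255 0.0547
25 2437 0.0545
50 2353 0.0544
75 2189 0.0544
y -55 3310 0.0544
y -33 3394 0.0545
y -11 3566 0.0546
y 11 3922 0.0546
y 33 4087 0.0545
```

View pics/s2.png

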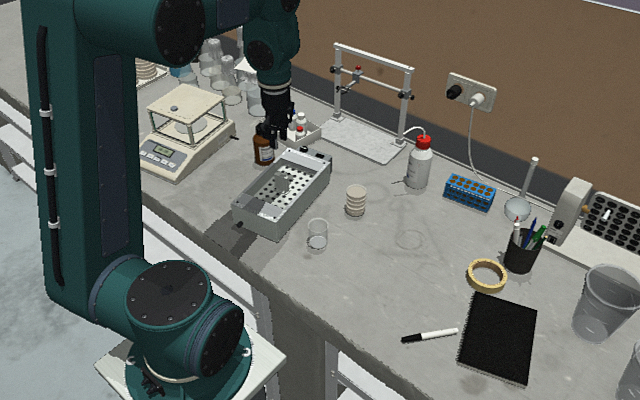

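The plate lies flat: its top is at 54.5 mm everywhere, against 55 mm expected. The bystanders are where they were, and the gripper is clear.

```bash
python3 -c "
from bench import r
print(r.job_done())"
```

```text
the job is handed in; nothing more can be done
None
```

The shelf plate is seated flat on both ledges and released, with the bystanders untouched; contact readings stayed under about 10 N, and the job was handed in at about 13 s.

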